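# Wedge the plate tight and press its pin home

## Robot

A 6-joint arm with a two-finger parallel gripper is mounted at the origin on a cart in front of the work surface, level with it; the furniture and walls round the work are solid. World frame = base frame: x ahead of the robot, y to its left, z up, the work surface at z = 0. Lengths are in mm, angles in rad, forces in N, time in s.
With the tool pointing down it reaches from about 400 to 825 mm from the base axis. Payload 7 kg.
Tool frame: the origin (TCP) lies at the very end of the fingers, on their centre line; the grasp point (between the pads) lies 19 mm behind it; z points along the fingers, y is the direction in which the jaws open and shut (so a half turn about z gives the same grasp; the last joint's range is limited). The gripper opens to 88 mm and grips with 3 to 60 N. Pads are 19 mm wide; open, the fingers measure 130 mm over their backs; the gripper's body (78 mm by 193 mm) begins 47 mm behind the grasp point.
Start: joints at [-0.823, 0.359, 0.012, 0, -1.224, -0.288], TCP at [299.515, -604.885, 226.561] pointing down, gripper open.
Joint ranges: [-3.07, 3.07], [-1.43, 2.12], [-1.02, 1.25], [-3.03, 1.67], [-3.05, -0], [-3.03, 3.03]. Speed limits (rad/s): [2.39, 2.39, 3.01, 3.14, 3.14, 3.14].

## Interface

Orientations are given as a unit quaternion [x, y, z, w].
In Python, from plant import bot gives the robot as it stands. Calls block until the motion is done:
- bot.move_ptp(position, orientation): joint-space move of the TCP to a pose.
- bot.line_to(position, velocity=150, ori=None): straight line of the TCP; ori=None keeps the orientation; velocity is the mean speed in mm/s.
- bot.move_joints(angles): joint-space move.
- bot.move_gripper(opening, force=None): finger opening in mm; force is the grip in N (None keeps the last); returns when the fingers have stopped.
- bot.pause(seconds).
- bot.solve_ik(position, orientation): joint angles nearest the present ones, or None.
- bot.read_state(): the state.
- bot.camera(name): name is "scene" or "top"; returns the picture (420x560x3 uint8, red, green, blue); there is no depth.
- bot.get_calibration(name): a dict with "fx", "fy", "cx", "cy" (pixels), "view" (4x4, takes a point from world to camera coordinates). Camera axes: x right, y up, looking along -z (the intrinsics and any distortion apply to the point x, -y, -z); pixel columns grow to the right and rows downward; lengths in mm; the calibration is good to about 2 mm. A picture is of the moment at which its call begins. get_calibration takes no time and is no camera call.
A pose or a line that the arm cannot do raises bot.Unreachable and nothing moves.
- bot.close_job(): hands the job in, once; it reports no verdict.
The state is a dict: "t": time; "joint_pos": joint angles; "qvel": joint speeds; "tau": joint torques, N m; "tcp_pos": TCP position; "eef_rot": TCP orientation; "contact_force": force on the tool from outside, world axes, zero at the start; "moment": the same for the moment, N m; "width": finger opening in mm.
Only numpy, scipy, OpenCV 4.12 (cv2) and the standard library are available. Lean on these libraries where they do the work, as an engineer would, in place of code of your own. Each camera call takes 0.05 s, during which the arm holds its last target.

## Task

Push the loose orange wedge into the gap in front of the metal plate until it jams and holds the plate firmly against the rear fence, then let go of it. Then swing the sprung press lever all the way down to its stop so that the ram drives the brass pin into the plate, and ease the lever back up to rest under control, never letting it snap up. Leave the other things on the bench where they are.

Things in the scene. Friction and masses are not known exactly. Their poses are not given: they have to be found in the camera images.
- press: Grey bench lever press, fixed, place and yaw vary. Origin: centre of the underside of its base; x from its front to its back, y to its left, z up. Base 220 (x) x 300 (y) x 20 mm: bed top at z = 20 mm. Column at the back, overhanging head at x -42 to 108, y -32 to 32, z 123 to 187 mm; below it the ram (foot diameter 26 mm) hangs over the pin. A small end stop holds the plate's right end.
- fence: Steel rear fence, 16 x 150 x 24 mm, fixed. Origin on the bed straight below the ram, axes as the press; its face to the plate is at x = +30 mm. In front of the wedge a dark steel jaw, 24 mm high, is bolted to the bed at x -77 to -36, y -47 to 45 mm, set up to 1.5 mm differently each time; its tapered face looks to the plate. The wedge's gap runs along y near x = -40 mm, open to the left.
- plate: Loose aluminium plate, 60 (x) x 140 (y) x 16 mm, 0.4 kg, lying on the bed between fence and wedge with up to about 1 mm of play. Origin at the centre of its underside.
- pin (a joint): How far the brass pin (diameter 15 mm, in the middle of the plate) has been driven into the plate: 0 = standing 13 mm proud, 0.010 m is its limit; the lever at its stop drives it about 0.0095 m. It moves only under about 25 N or more from the ram and stays where it is left.
- wedge: Loose orange wedge, 120 mm long (y), 30 mm tall, 10 mm thick at its thin right end (-y), 25 mm at its left end: taper 1 in 8. Stands on the bed, thin end loosely in the gap, flat side to the plate. Origin: centre of its underside. It must go 15 to 70 mm to the right (press -y), how far is not known. It slides with 1 N, shifts the plate with up to 6 N, then jams; pushed with 12 to 20 N it stays tight.
- wedge_end (a point): Centre of the thick left end face of the wedge (25 mm wide, 30 mm tall), the face to push on; 15 mm above the bed, so 35 mm above the bench.
- lever (a joint): Angle of the sprung lever, rad: 0 = up at rest (arm rises 45 degrees towards the robot), 1.05 = down at its stop. A spring always pushes it up; let go, it snaps up. Pressed at the grip it needs 3 to 6 N on its way and 8 to 15 N while it drives the pin, from about 0.7 rad.
- lever_grip (a point): Middle of the lever's black round crossbar, diameter 22 mm, 125 mm long along the press's y, free all round. It swings in the press's x-z plane at radius 170 mm about a pivot at press x = 0, z = 155 mm; its middle is at press y = -105 mm. At lever angle q it is at x = -170 cos(0.785 - q), z = 155 + 170 sin(0.785 - q) mm.
- cap_bin: Bystander: small yellow bin with red caps, 64 x 94 x 34 mm, to the left of the press. Origin at the centre of its underside.
- driver_yellow: Bystander: yellow screwdriver, 156 mm long, 26 mm high, lying in front of the press. Origin at its middle on the bench.
- tape_roll: Bystander: amber tape roll, 66 mm across, 19 mm high, to the right of the press. Origin at the centre of its underside.
- wash_bottle: Bystander: white bottle with a blue neck, 60 mm across, 150 mm tall, far left. Origin at the centre of its underside.
- swab_jar: Bystander: white jar with swabs, 45 mm across, 78 mm tall, right of the press. Origin at the centre of its underside.
- caliper: Bystander: digital caliper, 225 mm long, 12 mm high, lying at the front left. Origin at its middle on the bench.
- ring_gauge: Bystander: steel ring gauge, 40 mm across, 14 mm high, lying at the front right. Origin at the centre of its underside.
There are look-alikes about, which are no part of the job. Leave any red look-alike of the wedge alone. There is more than one size of the plate; the one meant has the size given above.

How it is judged:
By the outcome, as a careful person would: the job done as asked, in the order asked, and still so for the second after the job is handed in, with the robot touching nothing.
It also fails if it takes over 64 s, if anything falls off the work surface, if the arm or the gripper's body presses on something with over 40 N, if the wrist force passes 120 N, or if a joint passes its speed limit or range.

## Working session

There is one attempt and no reset: what is moved stays moved. The work goes in short steps, each a Python script; the robot and the scene stay as the last script left them, time stands still between calls to the robot, and variables do not carry over. Pictures are saved under pics/ and viewed, and the job is handed in when it is done.

```bash
ls; mkdir -p pics
python3 - <<'E'
from plant import bot
import cv2
for n in("scene","top"):
    im=bot.camera(n); cv2.imwrite(f"pics/{n}0.png",cv2.resize(im[:,:,::-1],(800,600),interpolation=cv2.INTER_CUBIC))
    cv2.imwrite(f"pics/raw_{n}0.png",im[:,:,::-1])
    print(n,bot.get_calibration(n))
print(bot.read_state())
E
```

```text
pics
scene {'fx': 468.4046110618372, 'fy': 468.4046110618372, 'cx': 272.64736022912484, 'cy': 212.0190497008419, 'view': array([[ 6.50835023e-01, -7.59194416e-01,  6.13279237e-03,
        -3.31180747e+02],
       [ 5.01348387e-01,  4.35829249e-01,  7.47464153e-01,
        -4.09061267e+02],
       [-5.70143462e-01, -4.83401184e-01,  6.64273835e-01,
        -1.37416052e+03],
       [ 0.00000000e+00,  0.00000000e+00,  0.00000000e+00,
         1.00000000e+00]])}
top {'fx': 417.99349366413037, 'fy': 417.99349366413037, 'cx': 269.4284584477441, 'cy': 209.88619483231113, 'view': array([[-1.53290211e-02, -9.99881037e-01,  1.71257416e-03,
         2.55699370e+01],
       [ 9.98939111e-01, -1.52401508e-02,  4.34556031e-02,
        -5.56648548e+02],
       [-4.34243336e-02,  2.37688917e-03,  9.99053891e-01,
        -1.56502448e+03],
       [ 0.00000000e+00,  0.00000000e+00,  0.00000000e+00,
         1.00000000e+00]])}
{'t': 0.1, 'joint_pos': array([-8.22952334e-01,  3.59336883e-01,  1.11065247e-02, -3.32776169e-04,
       -1.22411138e+00, -2.88086015e-01]), 'qvel': array([-0.00093664, -0.00172407,  0.00183139,  0.00091705, -0.00050095,
        0.00039994]), 'tau': array([-1.85741577e-03, -5.84166133e+01,  2.93753117e+01,  7.01543212e+00,
        1.02410957e-02, -5.09708525e-05]), 'tcp_pos': array([ 299.27722418, -604.50402934,  225.67890488]), 'eef_rot': array([-2.27804460e-01,  9.73706581e-01,  7.48806189e-04, -2.46652562e-04]), 'contact_force': array([-0.14901658, -0.29667122,  0.06393134]), 'moment': array([ 0.00815002,  0.01584346, -0.04679439]), 'width': 87.89289622144315}
```

View pics/scene0.png

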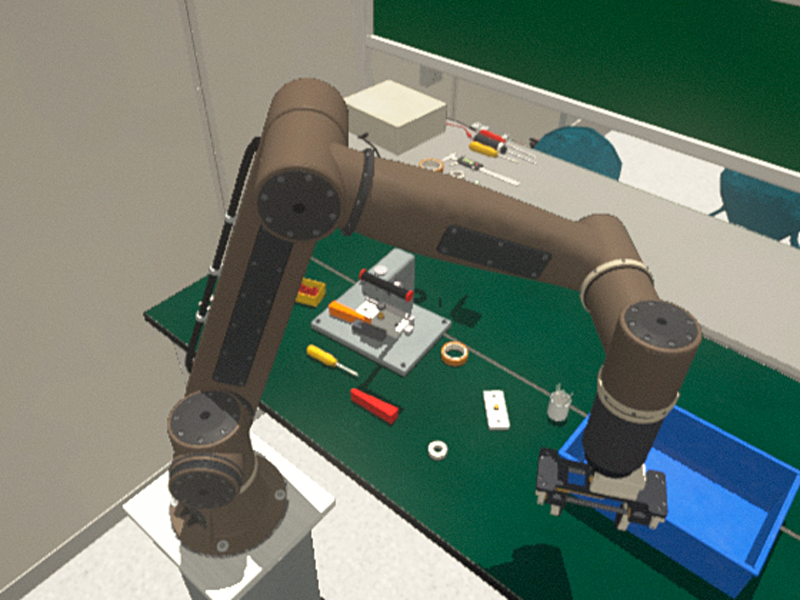

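View pics/top0.png

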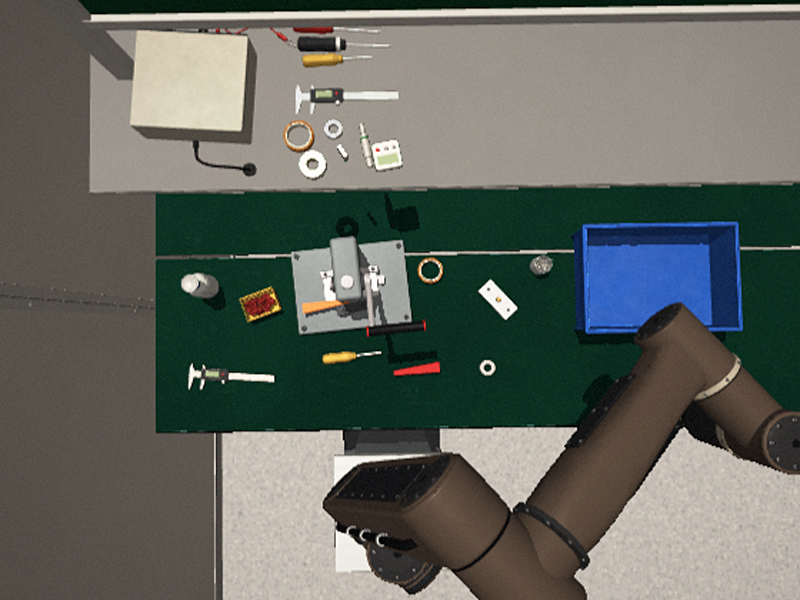

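The top view shows the press at (350,285), the orange wedge at (320,307) and a red look-alike wedge at (417,369). It also shows a look-alike white plate at (497,299) on the bench. The orange wedge stands on the press bed, so it's the one meant. Next I'll enlarge the crops to confirm and measure.

Run:
```python
import cv2
a=cv2.imread("pics/raw_top0.png")[155:245,195:315]
cv2.imwrite("pics/c_top.png",cv2.resize(a,None,fx=6.5,fy=6.5,interpolation=cv2.INTER_CUBIC))
a=cv2.imread("pics/raw_scene0.png")[170:265,210:325]
cv2.imwrite("pics/c_sc.png",cv2.resize(a,None,fx=6,fy=6,interpolation=cv2.INTER_CUBIC))
```

```text
(no output)
```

View pics/c_top.png

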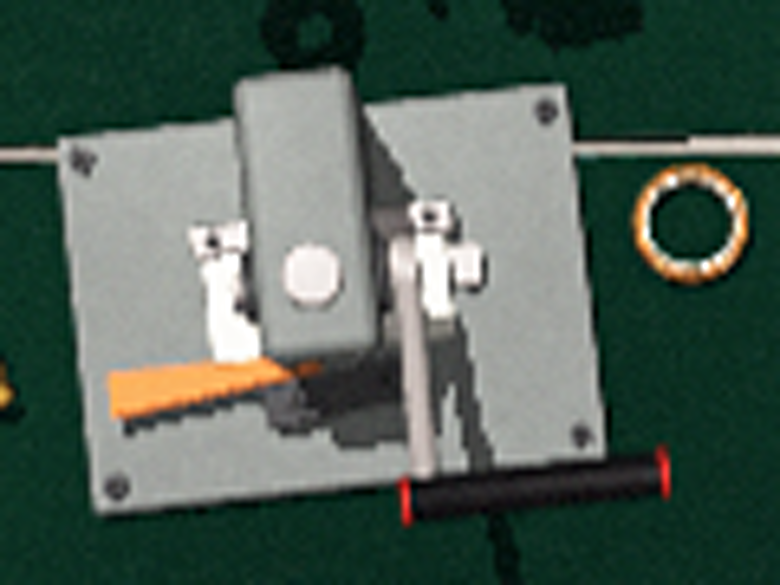

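View pics/c_sc.png

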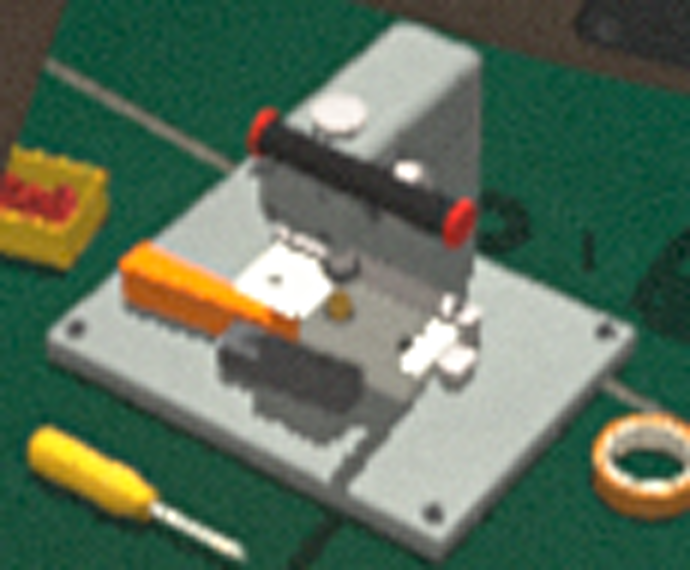

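```bash
cat > h.py <<'E'
from plant import bot
import numpy as np
from scipy.optimize import least_squares
from scipy.spatial.transform import Rotation as R
def proj(n,P):
    c=bot.get_calibration(n); P=np.atleast_2d(P)
    q=P@c["view"][:3,:3].T+c["view"][:3,3]
    return np.c_[c["cx"]+c["fx"]*q[:,0]/-q[:,2], c["cy"]-c["fy"]*q[:,1]/-q[:,2]]
def ray(n,uv,z):
    c=bot.get_calibration(n); V=c["view"]; d=V[:3,:3].T@np.array([(uv[0]-c["cx"])/c["fx"],-(uv[1]-c["cy"])/c["fy"],-1])
    o=-V[:3,:3].T@V[:3,3]; return o+d*(z-o[2])/d[2]
def tcrop(u,v): return np.array([195+(u+.5)/6.5-.5,155+(v+.5)/6.5-.5])
def scrop(u,v): return np.array([210+(u+.5)/6-.5,170+(v+.5)/6-.5])
def w(press,p):
    x,y,a=press; p=np.atleast_2d(p).astype(float); c,s=np.cos(a),np.sin(a)
    return np.c_[x+c*p[:,0]-s*p[:,1], y+s*p[:,0]+c*p[:,1], p[:,2]]
def inv(press,p):
    x,y,a=press; c,s=np.cos(a),np.sin(a); d=np.asarray(p)[:2]-[x,y]
    return np.array([c*d[0]+s*d[1],-s*d[0]+c*d[1]])
E
python3 - <<'E'
from h import *
L=np.array([[110,150,20],[110,-150,20],[-110,-150,20],[-110,150,20]])
T=np.array([tcrop(*u) for u in[(60,140),(567,85),(605,457),(97,515)]])
S=np.array([scrop(*u) for u in[(635,330),(437,550),(50,338)]])
f=lambda p:np.r_[(proj("top",w(p,L))-T).ravel(),(proj("scene",w(p,L[1:]))-S).ravel()]
r=least_squares(f,[600,50,0.1]); print(r.x,r.fun.round(1))
r1=least_squares(lambda p:f(p)[:8],[600,50,0.1]); print(r1.x,r1.fun.round(1))
P=r1.x
for u in[(108,375),(116,420)]: g=ray("top",tcrop(*u),50); print("wedge",g,inv(P,g))
for u in[(407,501),(663,473)]: g=ray("top",tcrop(*u),275); print("grip",g,inv(P,g))
E
```

```text
[5.93890448e+02 1.05043543e+02 9.25933597e-02] [-0.6 -0.5  0.5 -0.5  1.1  0.3 -0.4 -0.   0.4  0.6  0.2 -0.6 -1.6 -0. ]
[5.93209019e+02 1.05652824e+02 9.27628126e-02] [-0.8 -0.3  0.4 -0.4  0.9  0.5 -0.5  0.2]
wedge [549.81791459 231.58916277  50.        ] [-31.53908716 129.414201  ]
wedge [524.27000864 227.30060561  50.        ] [-57.37440115 127.51058027]
grip [477.80834772  57.09796706 275.        ] [-119.40214753  -37.65655564]
grip [489.41082818 -66.66317633 275.        ] [-119.3135247 -161.960338 ]
```

```bash
cat >> h.py <<'E'
P=(593.4,105.5,0.0927)
def quat(zp,yp,a=P[2]):
    # tool z, y given in press axes
    z=np.array(zp,float);z/=np.linalg.norm(z); y=np.array(yp,float); y-=z*(y@z); y/=np.linalg.norm(y)
    M=np.c_[np.cross(y,z),y,z]; M=R.from_euler("z",a).as_matrix()@M
    return R.from_matrix(M).as_quat()
t=np.radians(20)
def W(x,y,z): return w(P,[x,y,z])[0]
E
python3 - <<'E'
from h import *
for n,u in(("bottle",(200,290)),("bin",(260,303)),("rodriver",(352,356))): print(n,ray("top",np.array(u)/1.4286,20))
for s in(1,-1):
    q=quat([0,-np.sin(t),-np.cos(t)],[s,0,0])
    for p in[(-56,170,330),(-56,170,31),(-56,60,31)]: 
        j=bot.solve_ik(W(*p),q); print(s,p,None if j is None else np.round(j,2))
    q=quat([0,0,-1],[s,0,0])
    for z in np.linspace(0,1.05,4):
        a=.785-z;j=bot.solve_ik(W(-170*np.cos(a),-105,155+170*np.sin(a)-19),q); print(z,None if j is None else np.round(j,2))
    j=bot.solve_ik(W(-120,-105,380),q); print(None if j is None else np.round(j,2))
print(bot.read_state()['t'])
E
```

```text
bottle [589.93633225 502.60448928  20.        ]
bin [553.33733826 345.1957397   20.        ]
rodriver [410.86922703 105.42694114  20.        ]
1 (-56, 170, 330) [ 0.96  0.27 -0.02  0.22 -1.55  2.24]
1 (-56, 170, 31) [ 0.95  0.52 -0.4   0.28 -0.94  2.08]
1 (-56, 60, 31) [ 0.81  0.45 -0.55  0.35 -0.84  2.15]
0.0 [ 0.39  0.02 -0.35  0.   -1.2   2.85]
0.35000000000000003 [ 0.41 -0.01 -0.49  0.   -1.09  2.82]
0.7000000000000001 [ 0.42  0.02 -0.6   0.   -0.94  2.81]
1.05 [ 0.42  0.11 -0.67  0.   -0.79  2.82]
[ 0.39 -0.03 -0.12  0.   -1.48  2.85]
-1 (-56, 170, 330) [ 0.96  0.27 -0.02  0.22 -1.55 -0.9 ]
-1 (-56, 170, 31) [ 0.95  0.52 -0.4   0.28 -0.94 -1.06]
-1 (-56, 60, 31) [ 0.81  0.45 -0.55  0.35 -0.84 -0.99]
0.0 [ 0.39  0.02 -0.35  0.   -1.2  -0.29]
0.35000000000000003 [ 0.41 -0.01 -0.49  0.   -1.09 -0.32]
0.7000000000000001 [ 0.42  0.02 -0.6   0.   -0.94 -0.33]
1.05 [ 0.42  0.11 -0.67  0.   -0.79 -0.33]
[ 0.39 -0.03 -0.12  0.   -1.48 -0.29]
0.1
```

Run:
```python
from h import *
import cv2
q=quat([0,-np.sin(t),-np.cos(t)],[-1,0,0])
p=bot.read_state()['tcp_pos']
bot.line_to([p[0],p[1],400],velocity=300)
bot.move_ptp(W(-56,165,400),q)
bot.move_gripper(0,force=30)
bot.line_to(W(-56,165,80),velocity=250)
s=bot.read_state();print(s['t'],s['tcp_pos'],s['contact_force'],s['width'],W(-56,165,80))
bot.line_to(W(-56,155,31),velocity=100)
for n in("scene","top"):
    im=bot.camera(n)[:,:,::-1]
    c=im[130:275,180:345] if n=="scene" else im[140:250,180:315]
    cv2.imwrite(f"pics/{n}1.png",cv2.resize(c,None,fx=4.8,fy=4.1 if n=="scene" else 4.8,interpolation=cv2.INTER_CUBIC))
s=bot.read_state();print(s['t'],s['tcp_pos'],s['contact_force'],W(-56,155,31))
```

```text
6.8417 [522.8834802  265.17601218  81.07160892] [-0.86472096  0.90655419  0.3021061 ] 0.6028768617459613 [522.3668369  264.60779283  80.        ]
7.5917 [523.74504162 255.25732841  31.75959655] [ 0.36142397  0.21962161 -0.28359526] [523.29250981 254.65072852  31.        ]
```

View pics/scene1.png

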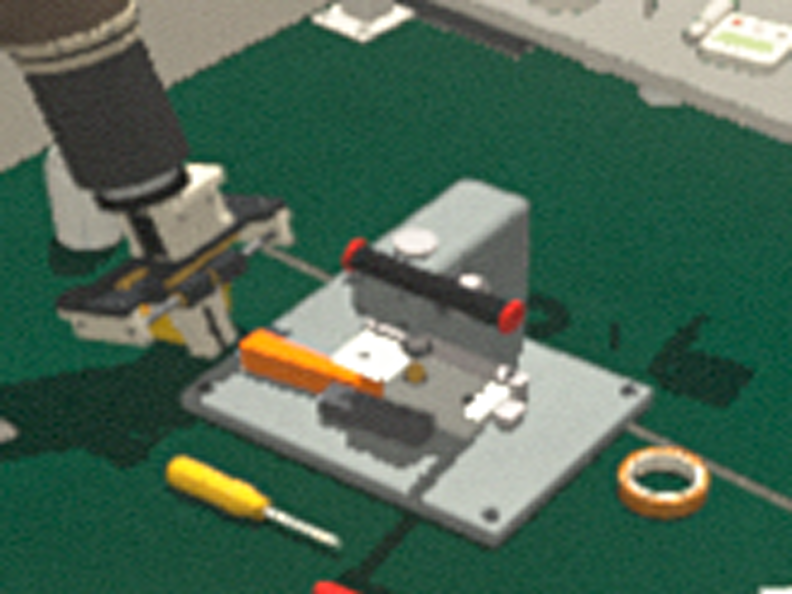

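View pics/top1.png

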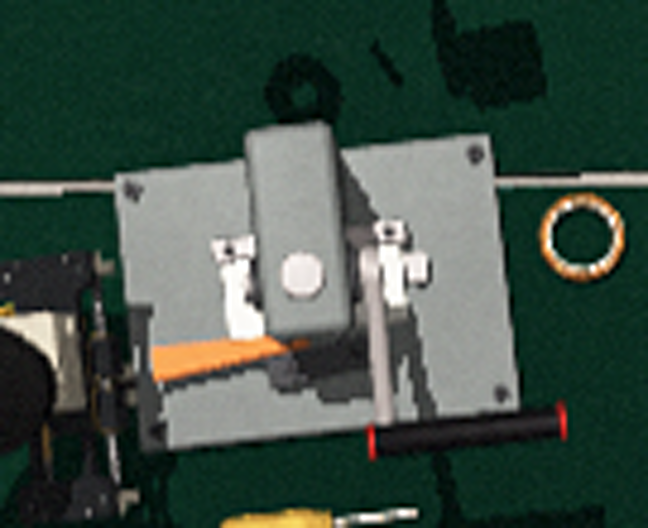

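The fingertips stand just left of the wedge's thick end: scene (215,345) against (245,350). They are clear of the bin and bottle. I'll push in force-checked steps.

```bash
cat >> h.py <<'E'
yhat=np.array([-np.sin(P[2]),np.cos(P[2]),0])
xhat=np.array([np.cos(P[2]),np.sin(P[2]),0])
E
python3 - <<'E'
from h import *
b=np.mean([bot.read_state()['contact_force'] for _ in range(3)],0)
y=155; log=[]
while y>57:
    y-=3 if y<137 else 6
    bot.line_to(W(-56,y,31),velocity=25)
    s=bot.read_state(); f=s['contact_force']-b; log.append((y,round(float(f@yhat),1),round(float(f@xhat),1),round(float(f[2]),1),round(float(s['t']),1),inv(P,s['tcp_pos'])[1].round(1)))
    if f@yhat>6.5: break
for l in log: print(*l)
E
```

```text
149 0.0 -0.4 0.2 8.0 148.8
143 -0.5 -0.4 0.7 8.4 142.8
137 -0.3 -0.1 0.6 8.8 136.8
131 -0.4 -0.3 0.5 9.2 130.8
128 0.6 -0.6 0.2 9.4 127.8
125 0.2 -0.3 0.2 9.7 124.8
122 -0.2 -0.1 -0.9 10.0 121.8
119 -0.3 0.6 1.0 10.2 118.9
116 0.4 -0.5 -0.1 10.5 115.8
113 -0.2 0.8 0.4 10.8 112.8
110 0.5 -1.2 0.5 11.0 109.9
107 7.6 -3.8 -0.7 11.3 108.8
```

Run:
```python
from h import *
y=107; log=[]
while y>57:
    y-=.7
    bot.line_to(W(-56,y,31),velocity=15)
    fs=[]
    for _ in range(3): bot.pause(.04); s=bot.read_state(); fs.append(s['contact_force'])
    f=np.mean(fs,0); log.append((round(y,1),round(float(f@yhat),1),round(float(f@xhat),1),round(float(f[2]),1),round(float(s['t']),1),inv(P,s['tcp_pos'])[1].round(1)))
    if f@yhat>15.5: break
for l in log: print(*l)
```

```text
106.3 9.8 -4.0 0.0 11.7 108.7
105.6 12.4 -5.6 0.6 12.0 108.6
104.9 14.9 -7.0 0.9 12.4 108.5
104.2 16.8 -8.5 1.3 12.8 108.4
```

Run:
```python
from h import *
import cv2
bot.pause(.2)
bot.line_to(W(-58,125,31),velocity=60)
bot.line_to(W(-58,175,120),velocity=250)
for n in("scene","top"):
    im=bot.camera(n)[:,:,::-1]
    c=im[165:265,205:325] if n=="scene" else im[155:245,195:315]
    cv2.imwrite(f"pics/{n}2.png",cv2.resize(c,None,fx=6,fy=6,interpolation=cv2.INTER_CUBIC))
s=bot.read_state();print(s['t'],s['tcp_pos'],s['contact_force'])
```

```text
14.15 [518.89274659 273.20830118 119.2204164 ] [ 0.31747891 -0.20581868 -0.15423695]
```

View pics/scene2.png

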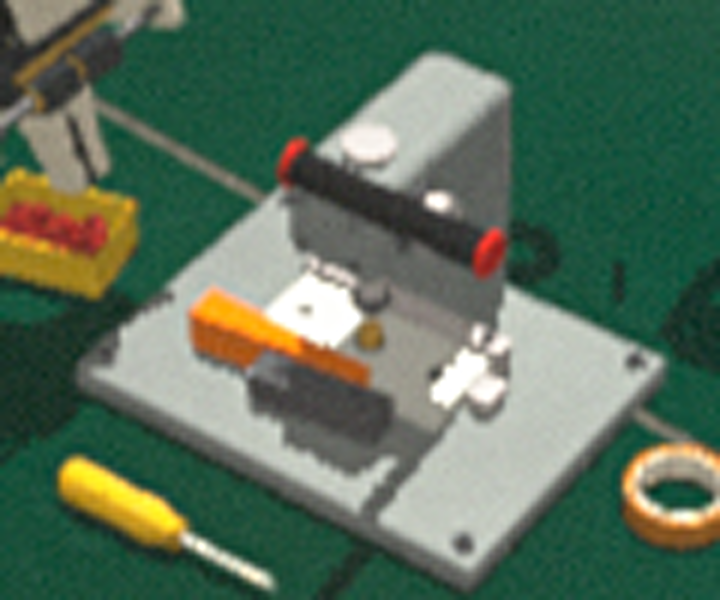

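View pics/top2.png

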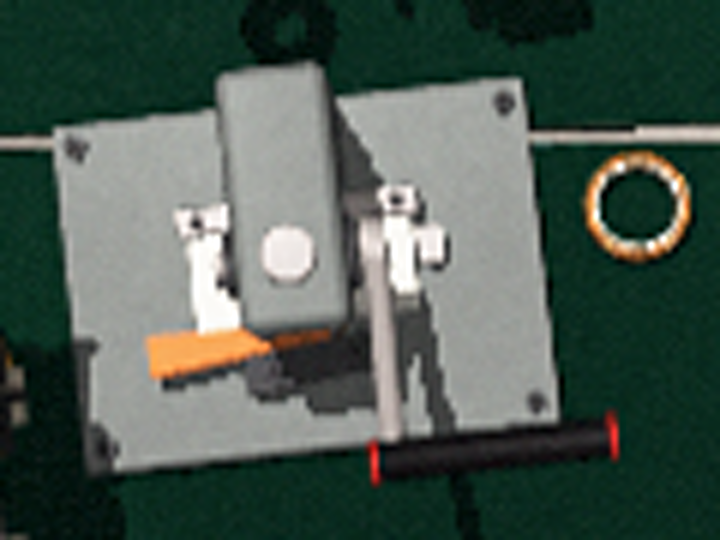

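The wedge moved about 29 mm, with its left end now at top (150,355), and held against 16.8 N. I've let go of it and nothing else moved. Now the lever.

Run:
```python
from h import *
import cv2
q=quat([0,0,-1],[-1,0,0])
bot.line_to(W(-58,175,380),velocity=350)
bot.move_ptp(W(-120.2,-103,350),q)
bot.move_gripper(56,force=10)
bot.line_to(W(-120.2,-103,256),velocity=120)
s=bot.read_state();print(s['t'],s['tcp_pos'],s['contact_force'],s['width'],W(-120.2,-103,256))
for n in("scene","top"):
    im=bot.camera(n)[:,:,::-1]
    c=im[130:250,205:345] if n=="scene" else im[155:265,195:335]
    cv2.imwrite(f"pics/{n}3.png",cv2.resize(c,None,fx=5,fy=5,interpolation=cv2.INTER_CUBIC))
```

```text
18.15 [483.72285805  -8.13365378 256.7121338 ] [ 0.10566058 -0.02279789  1.08138969] 56.05394141236657 [483.25051794  -8.18435073 256.        ]
```

View pics/scene3.png

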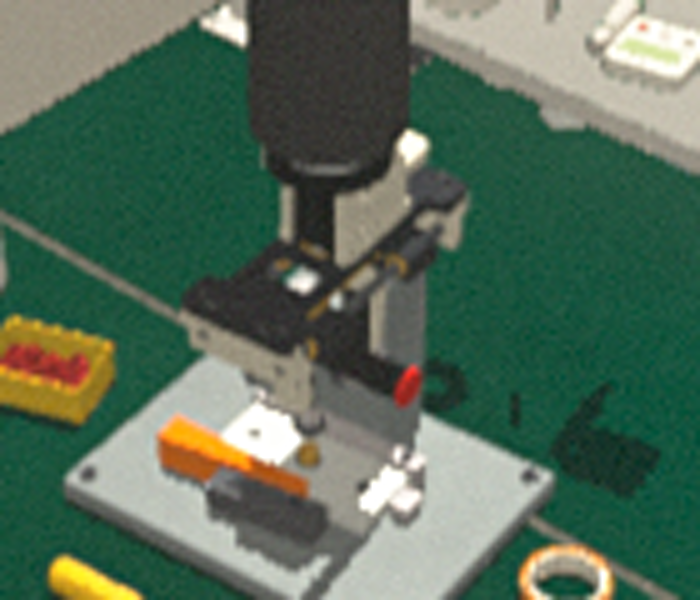

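View pics/top3.png

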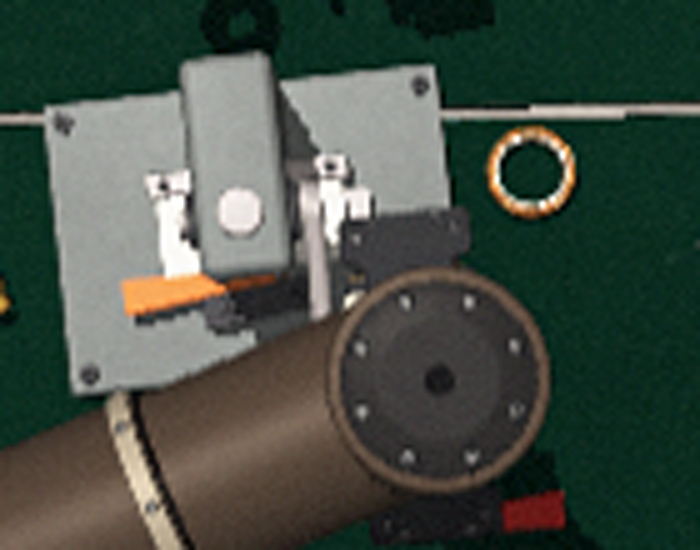

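Run:
```python
from h import *
bot.move_gripper(15,force=8)
bot.pause(.2)
s=bot.read_state();f=s['contact_force'];print(s['t'],f@xhat,f@yhat,f[2],s['width'],s['moment'])
bot.move_gripper(10,force=35)
bot.pause(.2)
s=bot.read_state();f=s['contact_force'];print(s['t'],f@xhat,f@yhat,f[2],s['width'],s['moment'],s['tcp_pos'])
```

```text
19.1 5.417728149957316 -0.8817540598196993 -2.800526701039635 21.978872160383226 [-0.0872951  -1.73662527  0.07499919]
19.5167 5.581959310548044 -0.33449111127693515 -3.621359983528208 21.212110546296252 [-0.02898998 -1.74378738 -0.01295322] [484.20952585  -7.94326948 256.11258373]
```

```bash
cat >> h.py <<'E'
def G(q,dx=0,dz=0):
    a=.785-q; return W(-170*np.cos(a)+dx,-103,155+170*np.sin(a)-19+dz)
def rep(q):
    s=bot.read_state(); f=s['contact_force']; a=.785-q
    tang=-np.sin(a)*xhat+np.array([0,0,-np.cos(a)]); rad=-np.cos(a)*xhat+np.array([0,0,np.sin(a)])
    g=s['tcp_pos']; l=inv(P,g); print(round(q,2),"press",round(float(-f@tang),1),"rad",round(float(f@rad),1),"fy",round(float(f@yhat),1),"w",s['width'].round(1),"qact",round(float(.785-np.arctan2(g[2]+19-155,-l[0])),3),"r",round(float(np.hypot(g[2]+19-155,l[0])),1),"M",np.abs(s['moment']).max().round(1),"t",s['t'])
    return float(-f@tang)
E
python3 - <<'E'
from h import *
for q in np.arange(.1,.61,.1):
    bot.line_to(G(q),velocity=60); rep(q)
E
```

```text
Traceback (most recent call last):
  File "h.py", line 35, in rep
    g=s['tcp_pos']; l=inv(P,g); print(round(q,2),"press",round(float(-f@tang),1),"rad",round(float(f@rad),1),"fy",round(float(f@yhat),1),"w",s['width'].round(1),"qact",round(float(.785-np.arctan2(g[2]+19-155,-l[0])),3),"r",round(float(np.hypot(g[2]+19-155,l[0])),1),"M",np.abs(s['moment']).max().round(1),"t",s['t'])
                                                                                                                                             ^^^^^^^^^^^^^^^^
AttributeError: 'float' object has no attribute 'round'
```

```bash
sed -i "s/s\['width'\].round(1)/round(float(s['width']),1)/" h.py
python3 - <<'E'
from h import *
rep(.1)
for q in np.arange(.2,.61,.1):
    bot.line_to(G(q),velocity=60); rep(q)
E
```

```text
0.1 press 4.2 rad -6.2 fy 0.3 w 20.9 qact 0.091 r 169.2 M 2.8 t 19.95
0.2 press 5.1 rad -4.2 fy 1.0 w 21.1 qact 0.191 r 169.0 M 2.7 t 20.3833
0.3 press 5.6 rad -5.6 fy 0.8 w 20.9 qact 0.291 r 168.9 M 2.6 t 20.8167
0.4 press 5.6 rad -3.8 fy 1.0 w 21.0 qact 0.39 r 168.6 M 2.6 t 21.25
0.5 press 5.4 rad -4.0 fy 1.2 w 20.8 qact 0.491 r 168.4 M 2.3 t 21.6833
0.6 press 6.3 rad -4.7 fy 2.1 w 20.9 qact 0.592 r 168.2 M 2.2 t 22.1167
```

Run:
```python
from h import *
bot.move_gripper(10,force=55)
q=.6
while q<1.13:
    q+=.05 if q<.99 else .015
    bot.line_to(G(q),velocity=35); 
    if q>1: bot.pause(.1)
    if rep(q)>27: break
```

```text
0.65 press 8.6 rad -2.0 fy 2.6 w 21.1 qact 0.641 r 168.1 M 1.8 t 22.725
0.7 press 7.9 rad -2.1 fy 3.4 w 20.8 qact 0.691 r 168.1 M 1.6 t 23.1167
0.75 press 8.9 rad -2.1 fy 2.9 w 20.3 qact 0.741 r 168.2 M 1.2 t 23.5083
0.8 press 10.5 rad -1.0 fy 4.0 w 20.5 qact 0.792 r 168.3 M 1.3 t 23.9
0.85 press 11.0 rad -0.9 fy 3.3 w 21.0 qact 0.843 r 168.4 M 1.4 t 24.2917
0.9 press 10.2 rad -0.5 fy 3.6 w 20.7 qact 0.894 r 168.7 M 1.5 t 24.6833
0.95 press 10.1 rad -0.9 fy 3.9 w 20.5 qact 0.946 r 169.0 M 1.6 t 25.075
1.0 press 10.3 rad -1.6 fy 5.4 w 20.7 qact 0.996 r 169.3 M 1.6 t 25.5667
1.02 press 10.2 rad -0.8 fy 6.4 w 20.9 qact 1.011 r 169.4 M 1.8 t 25.9167
1.03 press 13.0 rad -0.3 fy 5.1 w 20.8 qact 1.025 r 169.5 M 1.9 t 26.2667
1.04 press 12.5 rad 1.0 fy 5.7 w 20.6 qact 1.041 r 169.6 M 1.9 t 26.6167
1.06 press 12.2 rad 1.0 fy 6.2 w 20.9 qact 1.056 r 169.7 M 2.0 t 26.9667
1.07 press 13.3 rad -0.6 fy 6.3 w 20.6 qact 1.071 r 169.8 M 2.0 t 27.3167
1.09 press 12.3 rad -1.8 fy 6.1 w 20.9 qact 1.086 r 170.0 M 2.1 t 27.6667
1.1 press 44.9 rad 2.4 fy 11.4 w 21.0 qact 1.09 r 170.1 M 6.3 t 28.0167
```

Run:
```python
from h import *
import cv2
im=bot.camera("scene")[:,:,::-1]
cv2.imwrite("pics/scene4.png",cv2.resize(im[130:250,205:345],None,fx=5,fy=5,interpolation=cv2.INTER_CUBIC))
for q in list(np.arange(1.0,.05,-.1)):
    bot.line_to(G(q),velocity=45); rep(q)
```

```text
1.0 press 1.4 rad -3.9 fy 4.5 w 21.0 qact 1.0 r 169.7 M 1.6 t 28.6167
0.9 press -1.5 rad -6.1 fy 3.6 w 21.2 qact 0.9 r 169.1 M 1.3 t 29.1417
0.8 press -0.4 rad -9.1 fy 1.4 w 20.6 qact 0.798 r 168.2 M 2.3 t 29.6667
0.7 press -0.7 rad -13.0 fy 0.2 w 20.5 qact 0.694 r 167.0 M 3.8 t 30.1917
0.6 press -2.3 rad -19.6 fy -1.6 w 20.5 qact 0.588 r 165.7 M 6.0 t 30.7167
0.5 press -3.0 rad -30.8 fy -5.0 w 20.9 qact 0.481 r 164.1 M 9.1 t 31.2417
0.4 press -6.1 rad -46.7 fy -8.6 w 21.1 qact 0.374 r 162.4 M 13.2 t 31.7667
0.3 press -8.6 rad -66.3 fy -12.5 w 20.6 qact 0.27 r 160.8 M 18.0 t 32.2917
0.2 press -9.9 rad -84.0 fy -15.1 w 20.6 qact 0.174 r 159.7 M 21.5 t 32.8167
0.1 press -6.9 rad -90.2 fy -15.2 w 20.8 qact 0.081 r 159.7 M 22.3 t 33.3417
```

View pics/scene4.png

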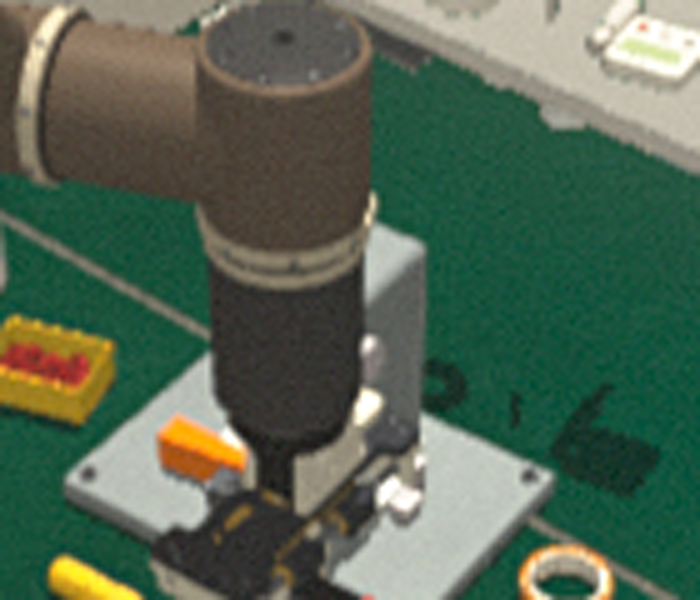

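The lever is essentially back up, but the bar slid in the pads during the stroke. That has built up about 90 N of radial strain, so I'll relax it in small steps while still holding the bar.

Run:
```python
from h import *
a=.785
for d in np.arange(1.5,14,1.5):
    bot.line_to(G(.1,np.cos(a)*d,-np.sin(a)*d),velocity=15); bot.pause(.05)
    rep(.1)
    s=bot.read_state();f=s['contact_force']; r=f@(-np.cos(.685)*xhat+np.array([0,0,np.sin(.685)]))
    if abs(r)<12: break
print(d)
s=bot.read_state();f=s['contact_force'];print(f@xhat,f[2],s['tcp_pos'],inv(P,s['tcp_pos']))
import cv2
im=bot.camera("scene")[:,:,::-1]
cv2.imwrite("pics/scene5.png",cv2.resize(im[130:250,205:345],None,fx=5,fy=5,interpolation=cv2.INTER_CUBIC))
```

```text
0.1 press -4.2 rad -77.3 fy -12.9 w 20.9 qact 0.084 r 159.6 M 19.2 t 33.6417
0.1 press -3.3 rad -63.5 fy -9.7 w 20.8 qact 0.087 r 159.5 M 16.1 t 33.9417
0.1 press -2.3 rad -50.8 fy -6.5 w 20.6 qact 0.09 r 159.5 M 13.0 t 34.2417
0.1 press -0.2 rad -36.4 fy -3.8 w 20.5 qact 0.093 r 159.4 M 9.9 t 34.5417
0.1 press 1.1 rad -23.6 fy -0.6 w 20.5 qact 0.096 r 159.4 M 6.7 t 34.8417
0.1 press 3.1 rad -10.6 fy 2.9 w 20.9 qact 0.1 r 159.3 M 3.6 t 35.1417
9.0
10.145262338022983 -4.337170861896235 [479.98796625  -7.69838772 236.78905993] [-123.40355942 -102.21411793]
```

View pics/scene5.png

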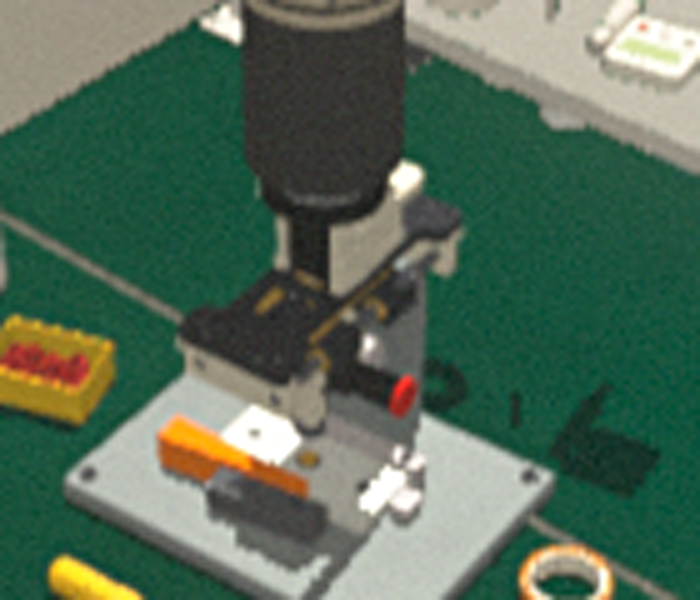

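Run:
```python
from h import *
c=.70711
for e in np.arange(1.5,9.1,1.5):
    d=9.5
    bot.line_to(G(.1,c*(d+e),c*(-d+e)),velocity=15); bot.pause(.05)
    p=rep(.0)
    s=bot.read_state();f=s['contact_force'];print(e,f@xhat,f[2],inv(P,s['tcp_pos'])[0],s['tcp_pos'][2])
    if p<-8: break
```

```text
0.0 press 3.8 rad -5.4 fy 3.5 w 21.0 qact 0.094 r 159.3 M 2.3 t 35.5
1.5 6.510612198394923 -1.0755348077455338 -122.73142988303194 237.52508319467927
0.0 press 2.4 rad -4.9 fy 3.8 w 21.0 qact 0.087 r 159.2 M 2.1 t 35.8
3.0 5.186740540390688 -1.7591159598023003 -122.04150807225291 238.2915744813426
0.0 press 1.6 rad -5.7 fy 3.2 w 20.7 qact 0.081 r 159.2 M 1.8 t 36.1
4.5 5.115692379207449 -2.895208445645819 -121.33811420060756 239.07824319413953
0.0 press 1.6 rad -6.1 fy 4.1 w 21.0 qact 0.074 r 159.2 M 1.6 t 36.4
6.0 5.449377673761611 -3.17716203815475 -120.64441564753264 239.82400376439017
0.0 press 0.6 rad -6.9 fy 3.4 w 20.6 qact 0.068 r 159.1 M 1.5 t 36.7
7.5 5.304690502169968 -4.500269368112655 -119.92139544060188 240.60527969899806
0.0 press 0.1 rad -6.3 fy 3.9 w 20.7 qact 0.061 r 159.1 M 1.5 t 37.0
9.0 4.47613015821271 -4.396840670934827 -119.21495229570148 241.35215255273627
```

Run:
```python
from h import *
c=.70711
for e in np.arange(10.5,16,1.5):
    d=9.5
    bot.line_to(G(.1,c*(d+e),c*(-d+e)),velocity=15); bot.pause(.05)
    p=rep(.0)
    s=bot.read_state();f=s['contact_force'];print(e,f@xhat,f[2],inv(P,s['tcp_pos'])[0],s['tcp_pos'][2])
    if p<-8: break
import cv2
im=bot.camera("scene")[:,:,::-1]
cv2.imwrite("pics/scene6.png",cv2.resize(im[130:250,205:345],None,fx=5,fy=5,interpolation=cv2.INTER_CUBIC))
```

```text
0.0 press -3.2 rad -8.1 fy 4.7 w 20.9 qact 0.057 r 159.1 M 1.6 t 37.3
10.5 3.529854482290794 -7.983943878782212 -118.75220469735865 241.88646915746014
0.0 press -6.6 rad -10.2 fy 4.4 w 20.9 qact 0.057 r 159.2 M 1.7 t 37.6
12.0 2.550015132084674 -11.869035720441248 -118.86339780611284 241.92208126378867
0.0 press -13.6 rad -15.6 fy 5.8 w 20.6 qact 0.057 r 159.3 M 2.0 t 37.9
13.5 1.3795684730836089 -20.659880803890633 -118.87385776889852 242.03888901670018
```

View pics/scene6.png

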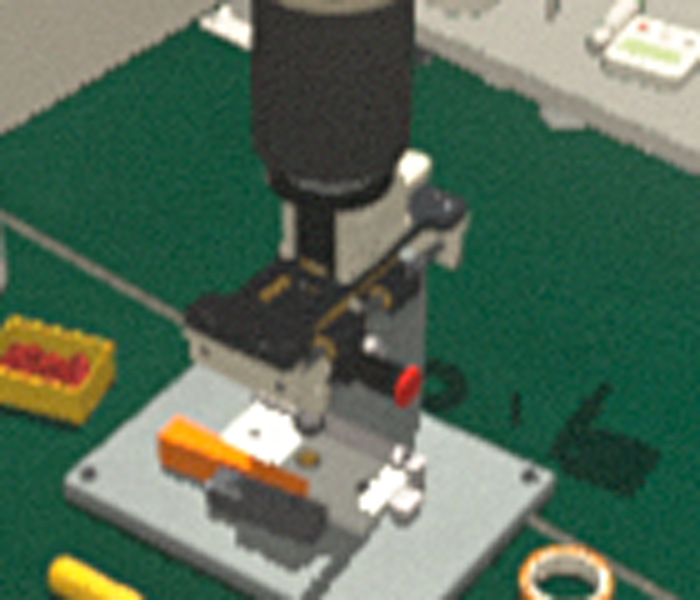

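The bar is at its rest stop: the position no longer changes while the force rises, and the red cap is at (408,385), the same as before the stroke. I'll release it and check.

Run:
```python
from h import *
import cv2
c=.70711;d=9.5;e=10.5
bot.line_to(G(.1,c*(d+e),c*(-d+e)),velocity=15); rep(0)
bot.move_gripper(56); rep(0)
p=bot.read_state()['tcp_pos']
bot.line_to([p[0],p[1],p[2]+120],velocity=120); rep(0)
bot.move_ptp([330,-420,400],quat([0,0,-1],[-1,0,0]))
bot.pause(.3)
for n in("scene","top"):
    im=bot.camera(n)[:,:,::-1]
    k=im[165:265,205:325] if n=="scene" else im[155:245,195:315]
    cv2.imwrite(f"pics/{n}7.png",cv2.resize(k,None,fx=6,fy=6,interpolation=cv2.INTER_CUBIC))
    cv2.imwrite(f"pics/{n}7f.png",im)
print(bot.read_state()['t'])
```

```text
0 press -7.7 rad -11.6 fy 5.1 w 20.8 qact 0.057 r 159.1 M 1.9 t 38.3
0 press 0.3 rad 0.4 fy -0.0 w 55.9 qact 0.04 r 159.8 M 0.1 t 39.0917
0 press -0.1 rad -0.0 fy 0.7 w 55.9 qact -0.308 r 256.2 M 0.1 t 40.2417
42.2667
```

View pics/scene7.png

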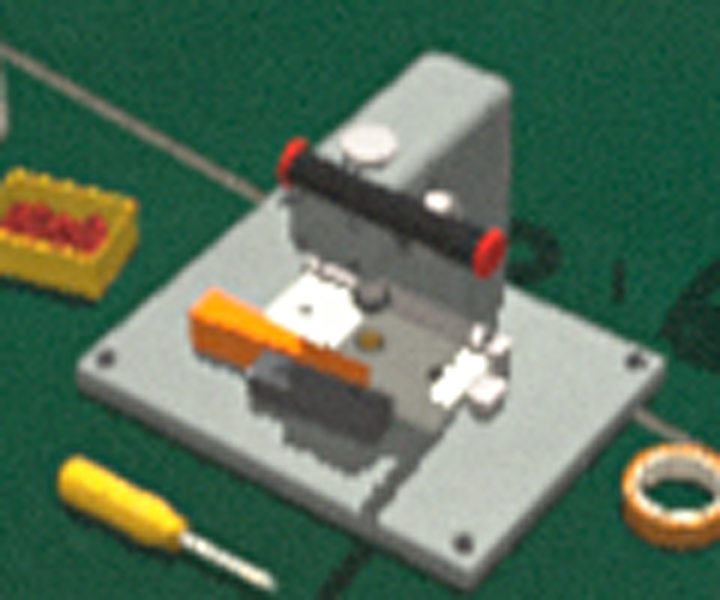

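View pics/top7.png

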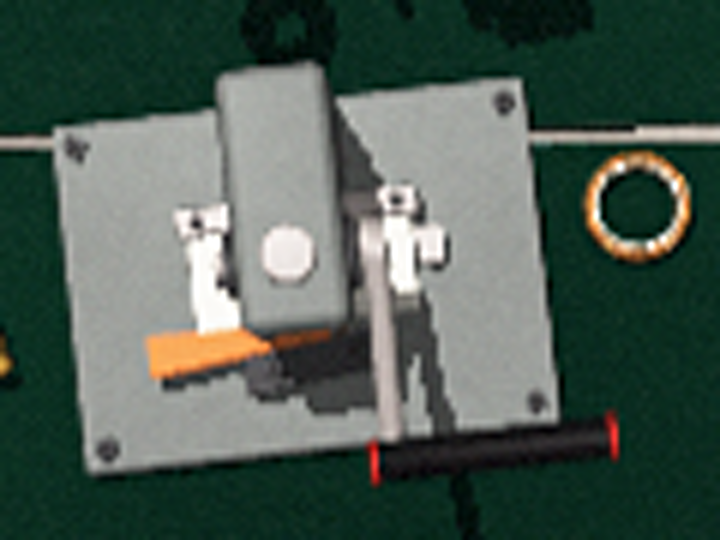

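View pics/top7f.png

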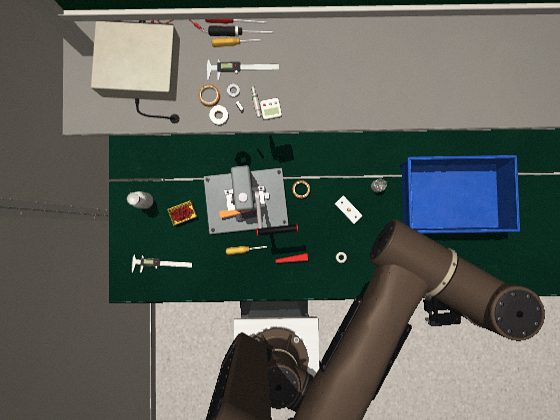

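The pin sits lower in the plate: its head is at scene (370,341), against (370,333) before. The wedge hasn't moved, the lever is at rest and the bystanders are where they were, so I'll hand the job in.

```bash
python3 -c "
from plant import bot
print(bot.close_job())"
```

```text
the job is handed in; nothing more can be done
None
```

The job is done and handed in at about 42 s of the 64 s allowed; no verdict was reported.

- **Wedge:** I pushed the orange wedge about 29 mm into the gap with the closed fingertips. It jammed, holding against 16.8 N with no further travel. I let go and backed off, and in the last pictures it was still where I left it.
- **Lever down:** I gripped the bar and took the lever down until the force jumped from about 12 N to 45 N with no more movement, which is the stop. The tool read 1.09 rad rather than 1.05 because the bar had slipped about 6 mm in the pads.
- **Lever up:** I held the bar all the way back to its rest stop, where the force built up without movement, and only then released it.
- **Last checks:** The lever is at rest and the pin stands visibly lower, though I did not measure how deep it went. The bystanders visible in the pictures look unmoved, and the arm is clear of everything.

**What went less well:** The bar slid in the pads, so the arm strained against the lever on the way up. The wrist force reached about 92 N, under the 120 N limit, before I eased it off. From then on I freed the lever in small steps.

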